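# Turn the leaf of the packing book

## Task

The packing book lies open with its red-edged leaf left standing part-way up from the right-hand pages. With the fingertips or the outside of the fingers, push this one leaf up and over the spine and press it down gently until it lies fully flat on the left-hand pages. Do not grip, lift or fling anything; leave the yellow-edged leaf on the right, the book in its place and the things around it undisturbed.

Things in the scene. Friction and masses are not known exactly. Their poses are not given: they have to be found in the camera images.
- book: open packing book lying loose on the steel table: blue covers, 228 mm along the spine, 350 mm across, 0.9 kg, rubber feet. Origin on the table under the middle of the spine; x runs along the spine away from the robot, y to the left-hand pages, z up. The left-hand pages are a flat pile, top 18 mm above the table
- spine (a point): middle of the raised leaf's hinge axis, 19.5 mm above the table; the axis runs along the book's x. Axes as the book's. Nine wire loops, 26 mm across, stand along it and rise to 32 mm above the table
- leaf (a joint): angle of the raised, red-edged leaf with the red tab, rad: 0 = flat on the right-hand pages (-y of the book), 1.57 = upright, 3.14 = flat on the left-hand pages; stops at both ends. Stiff binding (0.15 N m): the leaf stays at whatever angle it is left, does not fall by itself, and takes 1 to 2 N at its free edge to move
- leaf_edge (a point): middle of the raised leaf's free edge, mid-thickness. The leaf is a rigid white plastic plate, 3 mm thick, 210 mm along the spine, reaching from 8 to 156 mm from the hinge axis, about 0.09 kg. x axis along the spine; -y points outwards from the spine along the leaf; z is the normal of the face with the gift-box picture
- leaf_tab (a point): middle of the outer end of the raised leaf's red tab (34 mm wide, 3 mm thick, stands out 15 mm beyond the free edge), 60 mm from the middle towards the robot; axes as leaf_edge
- next_leaf (a joint): angle of the yellow-edged leaf with the yellow tab, just below the raised one, same size and same kind of binding (0.12 N m), hinge axis 16 mm above the table: 0 = flat on the right-hand pages; it lies flat or nearly so and must stay there
- gift_a: house-shaped light-blue cardboard gift box with a reindeer face, 75 x 105 mm, 168 mm high with its handle; origin under its centre. A bystander
- tape_roll: roll of brown packing tape lying flat, 104 mm across, 48 mm high; origin under its centre. A bystander
- label_roll: roll of white labels standing on its end, 80 mm across, 50 mm high; origin under its centre. A bystander
- bar_a: blue chocolate box lying flat, 105 x 62 x 16 mm; origin under its centre. A bystander
- bar_b: brown chocolate box lying flat, 105 x 62 x 16 mm; origin under its centre. A bystander
- cutter: orange and black carton cutter lying flat, 150 x 22 x 16 mm; origin on its underside. A bystander

How it is judged:
By the outcome, as a careful person would: the job done as asked, in the order asked, and still so for the second after the job is handed in, with the robot touching nothing.
It also fails if it takes over 38 s, if anything falls off the work surface, if the arm or the gripper's body presses on something with over 40 N, if the wrist force passes 120 N, or if a joint passes its speed limit or range.

## Robot

A 6-joint arm with a two-finger parallel gripper is mounted at the origin on the work surface. World frame = base frame: x ahead of the robot, y to its left, z up, the work surface at z = 0. Lengths are in mm, angles in rad, forces in N, time in s.
With the tool pointing down it reaches from about 325 to 750 mm from the base axis. Payload 7.6 kg.
Tool frame: the origin (TCP) lies midway between the tips of the shut fingers; the grasp point (between the pads) lies ctrl.tcp_to_grasp behind it (ctrl.tcp_to_grasp is the distance from the TCP to the grasp point, in mm); z points along the fingers, x is the direction in which the jaws open and shut, and the axes are right-handed (so a half turn about z gives the same grasp; the last joint's range is limited). The gripper opens to 85 mm and grips with 20 to 120 N. Pads are 22 mm wide; open, the fingers measure 114 mm over their backs; the gripper's body (76 mm by 85 mm) begins 54 mm behind the grasp point. The pads swing forward as they close: fully open they stand 13 mm farther back than shut.
Start: joints at [-1.398, 0.052, 1.401, -0, 1.689, -0.07], TCP at [126.245, -509.615, 231.323] pointing down, gripper open.
Joint ranges: [-2.9, 2.9], [-0.91, 2.17], [0.12, 2.37], [-1.06, 4.2], [0.26, 2.73], [-2.93, 2.93]. Speed limits (rad/s): [2.57, 2.57, 3.01, 3.14, 3.14, 3.14].

## Interface

Orientations are given as a unit quaternion [w, x, y, z].
In Python, from rig import ctrl, capture, camera_model, ticket gives the robot as it stands.
- The arm moves only by the tool carry_out, never from a script. Its argument "plan" is a list of rows, each an object with "delta_pos": the shift along the tool's x, y, z in m, a list of three; "twist": the turn about the tool's z in degrees; "fingers": the opening, from -1 (shut) to 1 (fully open), so that 0 is half open. In form: [{"delta_pos": [x, y, z], "twist": twist, "fingers": fingers}, ...]. A call has 1 to 5 rows; each row shifts and turns the commanded pose from where the row before left it, along the tool's axes as they then stand; what a row does not reach is not made up. A row lasts 1/12 s, in which the tool goes at most 41.7 mm and 7.16 degrees, less where a joint would pass 70% of its speed; a pose out of reach is approached as far as the arm can. A call with a gripper value outside its range is refused whole. The fingers move at their own pace and stop on an object; "newtons" is the grip in N (left out, the last holds). Time passes only in rows, so rows that do not move let the fingers close. It gives the time, the measured TCP pose, the force and the opening at its end, in the units of the state.
- ctrl.sense(): the state, without advancing time (a new reading comes with each control period).
- capture(name): name is "scene" or "top"; returns the picture (384x512x3 uint8, blue, green, red); there is no depth.
- camera_model(name): a dict with "mtx" (3x3 intrinsics, pixels), "pose" (4x4, takes a point from camera to world coordinates). Camera axes: x right, y down, z forward; pixel columns grow to the right and rows downward; lengths in mm; the calibration is good to about 2 mm. A picture is of the moment at which its call begins. camera_model takes no time and is no camera call.
- ticket.finish_job(): hands the job in, once; it reports no verdict.
The state is a dict: "clock": time; "joints": joint angles; "dq": joint speeds; "joint_torque": joint torques, N m; "tool_pos": TCP position; "ee_rot": TCP orientation; "wrist_force": force on the tool from outside, world axes, zero at the start; "ft_torque": the same for the moment, N m; "opening": finger opening in mm.
Only numpy, scipy, OpenCV 4.12 (cv2) and the standard library are available. Lean on these libraries where they do the work, as an engineer would, in place of code of your own. Each camera call takes 0.05 s, during which the arm holds its last target. There are 200 camera calls.

## Working session

There is one attempt and no reset: what is moved stays moved. The work goes in short steps, Python scripts to look and compute and a tool call to move; the robot and the scene stay as the last step left them, time stands still between calls to the robot, and variables do not carry over. Pictures are saved under pics/ and viewed, about 8 in all and at most 12, crops included, and the job is handed in when it is done.

Besides the shell and the picture viewer there is one more tool, called after ">>>" by a JSON object that holds its "fn" and its "kwargs", one argument or row to a line. carry_out: Moves the arm, as the interface text tells. Its arguments: {"type":"object","properties":{"plan":{"type":"array","items":{"type":"object","properties":{"delta_pos":{"type":"array","items":{"type":"number"}},"twist":{"type":"number"},"fingers":{"type":"number"}}}},"newtons":{"type":"number"}},"required":["plan"]}

```bash
mkdir -p pics; python3 - <<'E'
from rig import ctrl,capture,camera_model
import cv2
for n in("scene","top"):
    cv2.imwrite(f"pics/{n}0.png",cv2.resize(capture(n),(800,600),interpolation=cv2.INTER_CUBIC))
    m=camera_model(n);print(m["mtx"],m["pose"])
print(ctrl.sense(),ctrl.tcp_to_grasp)
E
```

```text
[[482.82375126   0.         252.32592814]
 [  0.         482.82375126 187.85026079]
 [  0.           0.           1.        ]] [[-2.34424534e-01  8.38077725e-01 -4.92616346e-01  1.28053008e+03]
 [ 9.72100239e-01  2.06333689e-01 -1.11568520e-01  1.90587546e+02]
 [ 8.14025682e-03 -5.05026866e-01 -8.63065235e-01  1.33685156e+03]
 [ 0.00000000e+00  0.00000000e+00  0.00000000e+00  1.00000000e+00]]
[[415.36180416   0.         250.95542105]
 [  0.         415.36180416 183.29685549]
 [  0.           0.           1.        ]] [[ 1.35409336e-02 -9.91363066e-01  1.30445060e-01  3.75266313e+02]
 [-9.99868741e-01 -1.22639954e-02  1.05874770e-02  3.08207491e+01]
 [-8.89625603e-03 -1.30571302e-01 -9.91399007e-01  1.29022263e+03]
 [ 0.00000000e+00  0.00000000e+00  0.00000000e+00  1.00000000e+00]]
{'clock': 0.1, 'joints': array([-1.39831426e+00,  5.28156115e-02,  1.40162625e+00,  5.40447947e-05,
        1.68861523e+00, -7.02677103e-02]), 'dq': array([-3.99031143e-04,  1.17343754e-06, -2.22768562e-03, -6.28256971e-04,
        1.02355128e-03,  1.05408444e-03]), 'joint_torque': array([ 4.84094799e-04, -3.82579458e+01, -3.60987031e+01, -9.95199980e-05,
        4.68634214e-03, -5.80240624e-06]), 'tool_pos': array([ 126.2022852 , -509.32582765,  230.53321803]), 'ee_rot': array([-5.10551374e-04,  7.87520839e-01, -6.16287588e-01, -5.25546135e-04]), 'wrist_force': array([0.07605066, 0.02578102, 0.04766382]), 'ft_torque': array([ 0.01661114, -0.05391534,  0.0214599 ]), 'opening': 85.48218936555521} 18.700000000000003
```

View pics/scene0.png

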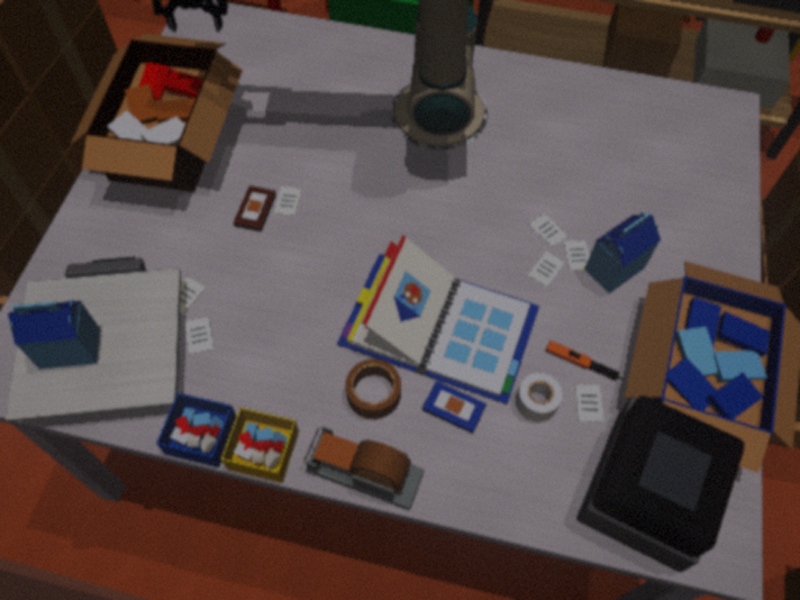

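View pics/top0.png

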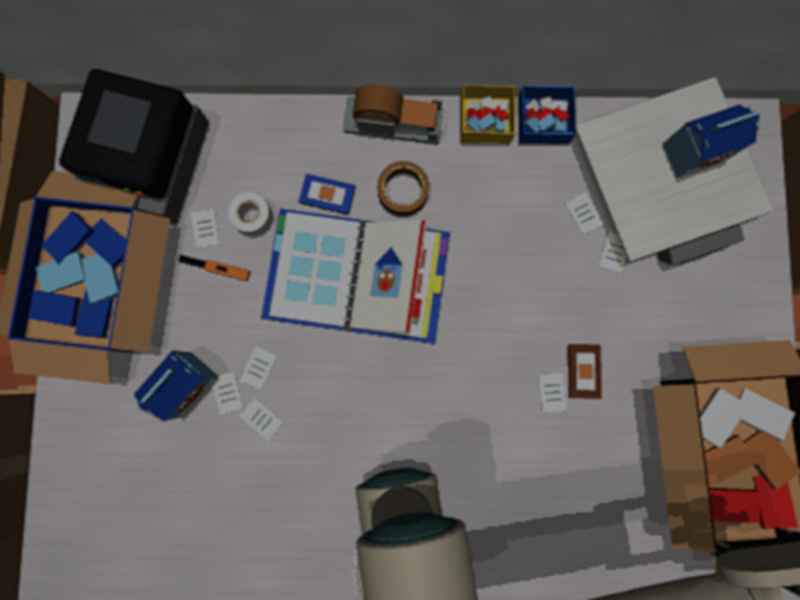

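The scene picture shows the book at about (440,320) and the red-edged leaf standing up on the robot's right. The top view shows the spine from about (362,218) to (348,328) and the red edge from (423,222) to (408,332). I'll enlarge both.

```bash
python3 - <<'E'
from rig import capture
import cv2,numpy as np
# crops: scene x 205..355,y145..260 ; top x160..300,y125..225 (512x384 px), x5.3
a=cv2.resize(capture("scene")[145:260,205:355],None,fx=5,fy=5,interpolation=cv2.INTER_CUBIC)
b=cv2.resize(capture("top")[125:225,160:300],None,fx=5.6,fy=5.6,interpolation=cv2.INTER_CUBIC)
cv2.imwrite("pics/a1.png",a);cv2.imwrite("pics/b1.png",b)
E
```

```text
(no output)
```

View pics/a1.png

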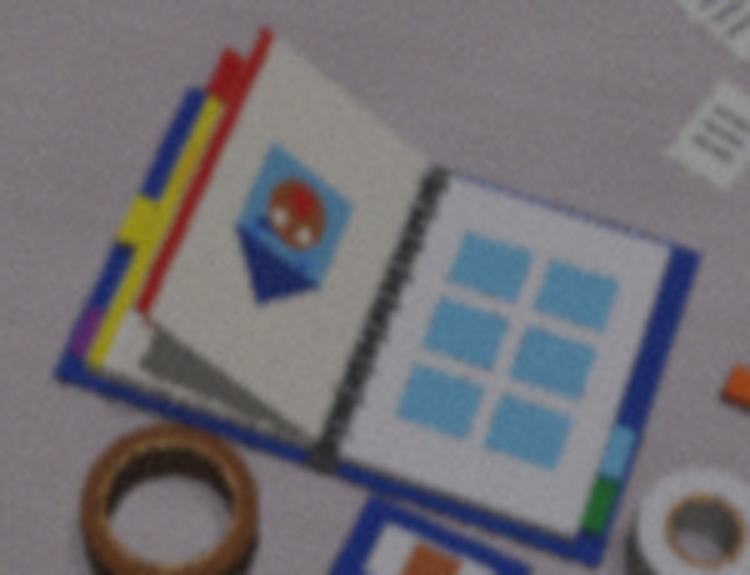

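View pics/b1.png

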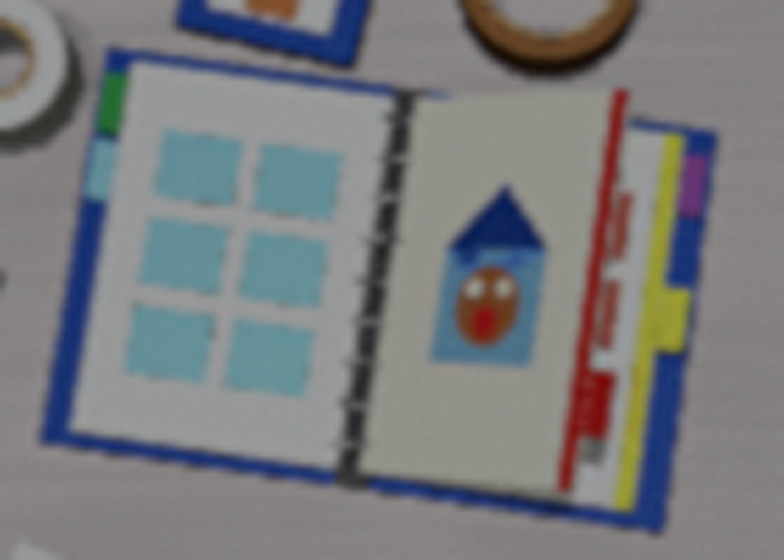

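```bash
cat >h.py <<'E'
from rig import camera_model
import numpy as np
M={n:camera_model(n) for n in("scene","top")}
OFF={"scene":(205,145,5.),"top":(160,125,5.6)}
def ray(n,u,v,off=None):
    x0,y0,s=off or OFF[n]; p=np.array([x0+(u+.5)/s-.5,y0+(v+.5)/s-.5,1])
    T=M[n]["pose"]; d=T[:3,:3]@np.linalg.solve(M[n]["mtx"],p); return T[:3,3],d/np.linalg.norm(d)
def onz(n,u,v,z,off=None):
    o,d=ray(n,u,v,off); return o+d*(z-o[2])/d[2]
def tri(a,b):
    (o1,d1),(o2,d2)=ray("scene",*a),ray("top",*b)
    t=np.linalg.lstsq(np.c_[d1,-d2],o2-o1,rcond=None)[0]
    p,q=o1+d1*t[0],o2+d2*t[1]; return (p+q)/2,np.linalg.norm(p-q)
E
python3 - <<'E'
from h import *
np.set_printoptions(precision=1,suppress=True)
F=tri((145,310),(621,92));N=tri((266,32),(566,488));print("edge",F,N,np.linalg.norm(F[0]-N[0]))
print("edge mid",(F[0]+N[0])/2)
C={}
for n,P in dict(top=[(110,50),(43,443),(662,530),(716,132)],scene=[(600,565),(700,255),(58,378)]).items():
    print(n,[onz(n,*p,3) for p in P])
print("spine",onz("top",404,95,30),onz("top",348,480,30),onz("scene",322,460,30),onz("scene",437,172,30))
print("tape",onz("top",548,-10,48),onz("top",548,65,0))
print("tape scene far top", onz("scene",170,480,48))
E
```

```text
edge (array([654.5,  -8.6, 110.3]), np.float64(6.0094184556085395)) (array([449.1,  16.2, 110.9]), np.float64(2.9175096225020245)) 206.80963945867532
edge mid [551.8   3.8 110.6]
top [array([701.5, 274.9,   3. ]), array([477.4, 304.1,   3. ]), array([433.7, -39.9,   3. ]), array([658. , -69.2,   3. ])]
scene [array([700.3, 281.6,   3. ]), array([476.8, 309.5,   3. ]), array([657.9, -62.8,   3. ])]
spine [671.  105.7  30. ] [457.3 131.9  30. ] [685.4 108.8  30. ] [472.9 136.3  30. ]
tape [726.6  26.7  48. ] [696.4  26.    0. ]
tape scene far top [727.1  26.9  48. ]
```

>>> {"fn": "carry_out", "kwargs": {
  "plan": [
    {"delta_pos": [-0.022,-0.0325,0],"twist": 0,"fingers": -1},
    {"delta_pos": [-0.022,-0.0325,0],"twist": 0,"fingers": -1},
    {"delta_pos": [-0.022,-0.0325,0],"twist": 0,"fingers": -1},
    {"delta_pos": [-0.022,-0.0325,0],"twist": 0,"fingers": -1},
    {"delta_pos": [-0.022,-0.0325,0],"twist": 0,"fingers": -1}
  ],
  "newtons": 20
}}

```text
clock: 0.62
tool_pos: [258.3, -362.2, 231.2]
ee_rot: [0.0, 0.787, -0.617, 0.0]
wrist_force: [0.8, -0.9, -0.7]
opening: 25.8
```

>>> {"fn": "carry_out", "kwargs": {
  "plan": [
    {"delta_pos": [-0.022,-0.0325,0],"twist": 0,"fingers": -1},
    {"delta_pos": [-0.022,-0.0325,0],"twist": 0,"fingers": -1},
    {"delta_pos": [-0.022,-0.0325,0],"twist": 0,"fingers": -1},
    {"delta_pos": [-0.022,-0.0325,0],"twist": 0,"fingers": -1},
    {"delta_pos": [-0.022,-0.0325,0],"twist": 0,"fingers": -1}
  ]
}}

```text
clock: 1.03
tool_pos: [389.7, -216.2, 231.4]
ee_rot: [0.0, 0.788, -0.616, 0.0]
wrist_force: [1.0, -0.3, 0.4]
opening: 0.4
```

>>> {"fn": "carry_out", "kwargs": {
  "plan": [
    {"delta_pos": [-0.022,-0.0325,0],"twist": 0,"fingers": -1},
    {"delta_pos": [-0.022,-0.0325,0],"twist": 0,"fingers": -1},
    {"delta_pos": [-0.022,-0.0325,0],"twist": 0,"fingers": -1},
    {"delta_pos": [-0.022,-0.0325,0],"twist": 0,"fingers": -1},
    {"delta_pos": [0,0,0],"twist": -7,"fingers": -1}
  ]
}}

```text
clock: 1.45
tool_pos: [496.5, -96.4, 230.4]
ee_rot: [-0.001, 0.824, -0.566, -0.001]
wrist_force: [0.2, -0.2, 1.0]
opening: -0.1
```

>>> {"fn": "carry_out", "kwargs": {
  "plan": [
    {"delta_pos": [0,0,0],"twist": -7,"fingers": -1},
    {"delta_pos": [0,0,0],"twist": -7,"fingers": -1},
    {"delta_pos": [0,0,0],"twist": -7,"fingers": -1},
    {"delta_pos": [0,0,0],"twist": -7,"fingers": -1},
    {"delta_pos": [0,0,0],"twist": -7,"fingers": -1}
  ]
}}

```text
clock: 1.87
tool_pos: [493.8, -101.2, 231.0]
ee_rot: [0.0, 0.957, -0.29, -0.0]
wrist_force: [-0.8, -0.1, 0.8]
opening: -0.0
```

>>> {"fn": "carry_out", "kwargs": {
  "plan": [
    {"delta_pos": [0,0,0],"twist": -7,"fingers": -1},
    {"delta_pos": [0,0,0],"twist": -7,"fingers": -1},
    {"delta_pos": [0,0,0],"twist": -7,"fingers": -1},
    {"delta_pos": [0,0,0],"twist": -6,"fingers": -1},
    {"delta_pos": [0,0,0],"twist": 0,"fingers": -1}
  ]
}}

```text
clock: 2.28
tool_pos: [493.8, -101.2, 231.1]
ee_rot: [0.0, 0.998, -0.06, -0.0]
wrist_force: [-0.5, 0.3, 0.0]
opening: 0.2
```

>>> {"fn": "carry_out", "kwargs": {
  "plan": [
    {"delta_pos": [0.011,-0.015,0.036],"twist": 0,"fingers": -1},
    {"delta_pos": [0.011,-0.015,0.036],"twist": 0,"fingers": -1},
    {"delta_pos": [0.011,-0.015,0.036],"twist": 0,"fingers": -1},
    {"delta_pos": [0.011,-0.015,0.036],"twist": 0,"fingers": -1},
    {"delta_pos": [0,0,0],"twist": 0,"fingers": -1}
  ]
}}

```text
clock: 2.7
tool_pos: [541.6, -44.5, 78.3]
ee_rot: [-0.001, 0.998, -0.063, -0.007]
wrist_force: [-1.0, -0.5, -2.2]
opening: -0.0
```

```bash
python3 - <<'E'
from rig import capture,ctrl
import cv2
a=cv2.resize(capture("scene")[145:260,205:355],None,fx=5,fy=5,interpolation=cv2.INTER_CUBIC)
cv2.imwrite("pics/a2.png",a);s=ctrl.sense();print(s["tool_pos"],s["wrist_force"])
E
```

```text
[542.63219991 -45.80194141  82.48610693] [-0.05237146 -0.17451466  1.04149026]
```

View pics/a2.png

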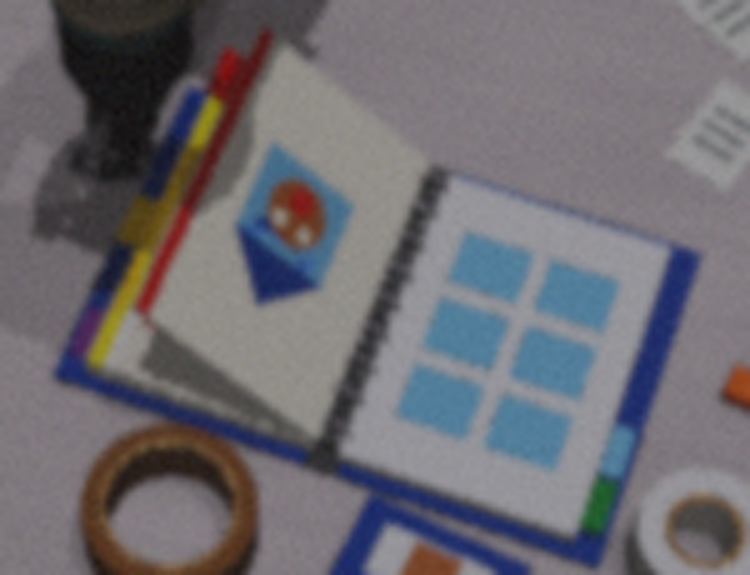

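The fingertip is at about (125,170) in the crop, clear of the red edge and beside the middle of the leaf. I'll start pushing, following the leaf's arc.

>>> {"fn": "carry_out", "kwargs": {
  "plan": [
    {"delta_pos": [0.001,-0.01,0],"twist": 0,"fingers": -1},
    {"delta_pos": [0.001,-0.01,0],"twist": 0,"fingers": -1},
    {"delta_pos": [0.001,-0.01,0],"twist": 0,"fingers": -1},
    {"delta_pos": [0,-0.006,-0.006],"twist": 0,"fingers": -1},
    {"delta_pos": [0,-0.007,-0.008],"twist": 0,"fingers": -1}
  ]
}}

```text
clock: 3.17
tool_pos: [553.5, -4.4, 102.7]
ee_rot: [0.0, 0.998, -0.062, 0.001]
wrist_force: [-0.9, -1.5, -1.0]
opening: 0.2
```

>>> {"fn": "carry_out", "kwargs": {
  "plan": [
    {"delta_pos": [0,-0.007,-0.006],"twist": 0,"fingers": -1},
    {"delta_pos": [0,-0.007,-0.006],"twist": 0,"fingers": -1},
    {"delta_pos": [0,-0.009,-0.006],"twist": 0,"fingers": -1},
    {"delta_pos": [0,-0.009,-0.006],"twist": 0,"fingers": -1},
    {"delta_pos": [0,0,0],"twist": 0,"fingers": -1}
  ]
}}

```text
clock: 3.58
tool_pos: [558.1, 28.6, 127.5]
ee_rot: [-0.001, 0.998, -0.061, 0.002]
wrist_force: [-0.1, 0.6, -0.0]
opening: 0.1
```

```bash
python3 - <<'E'
from rig import capture,ctrl
import cv2
a=cv2.resize(capture("scene")[130:260,205:355],None,fx=4.6,fy=4.6,interpolation=cv2.INTER_CUBIC)
cv2.imwrite("pics/a3.png",a);s=ctrl.sense();print(s["tool_pos"],s["wrist_force"])
E
```

```text
[557.59319566  28.0688106  126.23006144] [-0.69246383  1.00086747 -0.2360206 ]
```

View pics/a3.png

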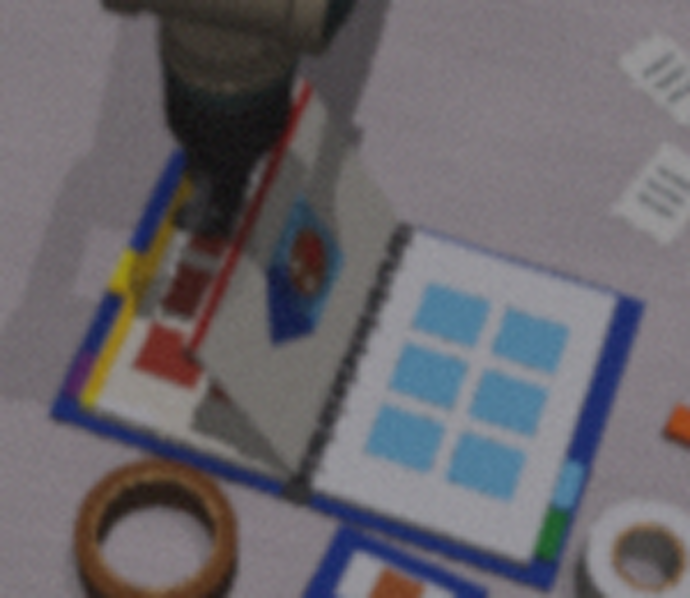

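The leaf has risen to about 60°: its far corner is at (195,350), and the finger is behind the edge. The yellow leaf is still flat. I'll carry on over the top.

>>> {"fn": "carry_out", "kwargs": {
  "plan": [
    {"delta_pos": [0,-0.011,-0.004],"twist": 0,"fingers": -1},
    {"delta_pos": [0,-0.011,-0.004],"twist": 0,"fingers": -1},
    {"delta_pos": [0,-0.011,-0.004],"twist": 0,"fingers": -1},
    {"delta_pos": [0,-0.011,-0.003],"twist": 0,"fingers": -1},
    {"delta_pos": [0,-0.011,-0.003],"twist": 0,"fingers": -1}
  ]
}}

```text
clock: 4.05
tool_pos: [563.9, 83.0, 143.3]
ee_rot: [-0.0, 0.998, -0.062, -0.0]
wrist_force: [1.3, -0.4, -0.9]
opening: -0.1
```

>>> {"fn": "carry_out", "kwargs": {
  "plan": [
    {"delta_pos": [0,-0.011,-0.001],"twist": 0,"fingers": -1},
    {"delta_pos": [0,-0.011,0],"twist": 0,"fingers": -1},
    {"delta_pos": [0,-0.011,0],"twist": 0,"fingers": -1},
    {"delta_pos": [0,-0.011,0.001],"twist": 0,"fingers": -1},
    {"delta_pos": [0,-0.011,0.002],"twist": 0,"fingers": -1}
  ]
}}

```text
clock: 4.47
tool_pos: [570.9, 137.2, 141.2]
ee_rot: [0.0, 0.998, -0.062, 0.0]
wrist_force: [0.4, -0.7, 0.8]
opening: 0.1
```

```bash
python3 - <<'E'
from rig import capture,ctrl
import cv2
a=cv2.resize(capture("scene")[130:260,205:355],None,fx=4.6,fy=4.6,interpolation=cv2.INTER_CUBIC)
cv2.imwrite("pics/a4.png",a);s=ctrl.sense();print(s["tool_pos"],s["wrist_force"])
E
```

```text
[570.64573765 138.94874317 140.48903058] [-0.20481793  1.95851191 -0.73155328]
```

View pics/a4.png

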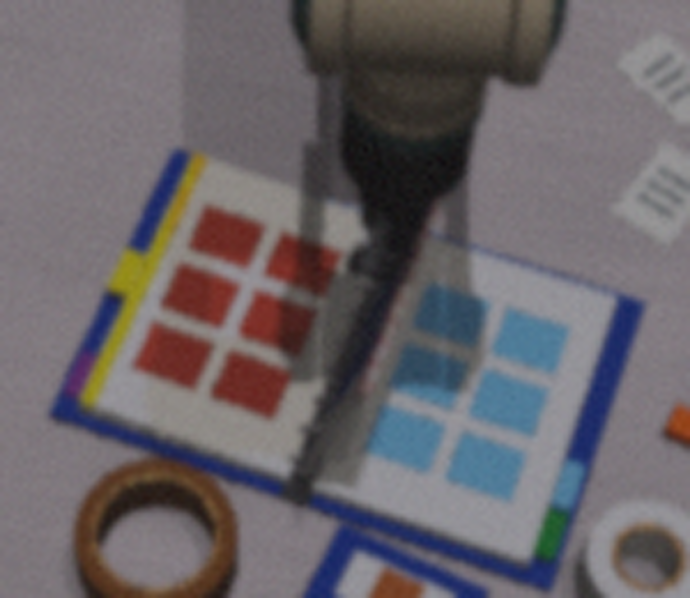

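The leaf is past upright: its edge runs from about (430,220) to (370,390), with the finger on its right-hand side. Next is the downward arc.

>>> {"fn": "carry_out", "kwargs": {
  "plan": [
    {"delta_pos": [0,-0.01,0.003],"twist": 0,"fingers": -1},
    {"delta_pos": [0,-0.01,0.004],"twist": 0,"fingers": -1},
    {"delta_pos": [0,-0.008,0.004],"twist": 0,"fingers": -1},
    {"delta_pos": [0,-0.007,0.004],"twist": 0,"fingers": -1},
    {"delta_pos": [0,-0.007,0.005],"twist": 0,"fingers": -1}
  ]
}}

```text
clock: 4.93
tool_pos: [576.0, 178.5, 120.9]
ee_rot: [-0.0, 0.998, -0.062, 0.0]
wrist_force: [0.5, -0.5, 1.0]
opening: 0.1
```

>>> {"fn": "carry_out", "kwargs": {
  "plan": [
    {"delta_pos": [0,-0.007,0.005],"twist": 0,"fingers": -1},
    {"delta_pos": [0,-0.0065,0.006],"twist": 0,"fingers": -1},
    {"delta_pos": [0,-0.0065,0.006],"twist": 0,"fingers": -1},
    {"delta_pos": [0,-0.0055,0.0065],"twist": 0,"fingers": -1},
    {"delta_pos": [0,-0.0055,0.007],"twist": 0,"fingers": -1}
  ]
}}

```text
clock: 5.35
tool_pos: [579.8, 209.1, 90.1]
ee_rot: [0.0, 0.998, -0.062, -0.0]
wrist_force: [0.8, 0.3, 0.6]
opening: -0.0
```

>>> {"fn": "carry_out", "kwargs": {
  "plan": [
    {"delta_pos": [0,-0.0045,0.007],"twist": 0,"fingers": -1},
    {"delta_pos": [0,-0.0045,0.008],"twist": 0,"fingers": -1},
    {"delta_pos": [0,-0.0035,0.008],"twist": 0,"fingers": -1},
    {"delta_pos": [0,-0.0035,0.008],"twist": 0,"fingers": -1},
    {"delta_pos": [0,0,0],"twist": 0,"fingers": -1}
  ]
}}

```text
clock: 5.77
tool_pos: [580.6, 224.6, 57.1]
ee_rot: [0.001, 0.998, -0.062, -0.002]
wrist_force: [-0.2, -0.4, -0.1]
opening: 0.1
```

>>> {"fn": "carry_out", "kwargs": {
  "plan": [
    {"delta_pos": [0,-0.002,0.007],"twist": 0,"fingers": -1},
    {"delta_pos": [0,-0.002,0.007],"twist": 0,"fingers": -1},
    {"delta_pos": [0,-0.001,0.006],"twist": 0,"fingers": -1},
    {"delta_pos": [0,-0.001,0.006],"twist": 0,"fingers": -1},
    {"delta_pos": [0,0,0],"twist": 0,"fingers": -1}
  ]
}}

```text
clock: 6.18
tool_pos: [581.7, 230.2, 32.0]
ee_rot: [0.0, 0.998, -0.062, -0.001]
wrist_force: [-0.8, 0.2, -0.4]
opening: -0.1
```

```bash
python3 - <<'E'
from rig import capture,ctrl
import cv2
a=cv2.resize(capture("scene")[130:260,205:355],None,fx=4.6,fy=4.6,interpolation=cv2.INTER_CUBIC)
cv2.imwrite("pics/a5.png",a);s=ctrl.sense();print(s["tool_pos"],s["wrist_force"])
E
```

```text
[581.90464245 230.20063642  32.69794175] [-0.70885367 -0.76405848 -0.20345332]
```

View pics/a5.png

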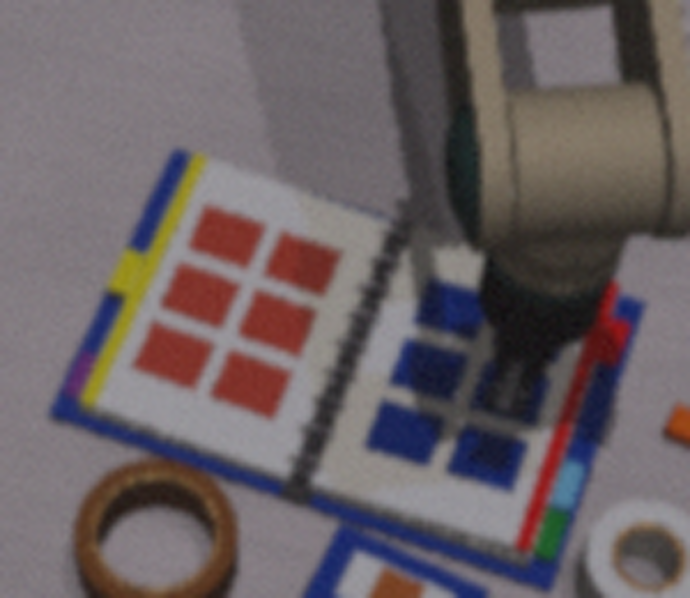

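The leaf is almost flat on the left: the red edge runs from (610,290) to (525,550). Now I'll press gently, watching the force.

>>> {"fn": "carry_out", "kwargs": {
  "plan": [
    {"delta_pos": [0,0,0.003],"twist": 0,"fingers": -1},
    {"delta_pos": [0,0,0.003],"twist": 0,"fingers": -1},
    {"delta_pos": [0,0,0.003],"twist": 0,"fingers": -1},
    {"delta_pos": [0,0,0.002],"twist": 0,"fingers": -1},
    {"delta_pos": [0,0,0],"twist": 0,"fingers": -1}
  ]
}}

```text
clock: 6.65
tool_pos: [582.2, 230.2, 22.2]
ee_rot: [0.0, 0.998, -0.062, -0.0]
wrist_force: [0.5, -0.1, -0.2]
opening: -0.3
```

>>> {"fn": "carry_out", "kwargs": {
  "plan": [
    {"delta_pos": [0,0,0.001],"twist": 0,"fingers": -1},
    {"delta_pos": [0,0,0],"twist": 0,"fingers": -1},
    {"delta_pos": [0,0,0],"twist": 0,"fingers": -1}
  ]
}}

```text
clock: 6.9
tool_pos: [582.4, 230.3, 21.8]
ee_rot: [0.0, 0.998, -0.062, -0.0]
wrist_force: [-0.3, 0.0, 0.7]
opening: -0.2
```

>>> {"fn": "carry_out", "kwargs": {
  "plan": [
    {"delta_pos": [0,0,0.001],"twist": 0,"fingers": -1},
    {"delta_pos": [0,0,0],"twist": 0,"fingers": -1},
    {"delta_pos": [0,0,0],"twist": 0,"fingers": -1}
  ]
}}

```text
clock: 7.15
tool_pos: [582.6, 230.4, 21.1]
ee_rot: [-0.0, 0.998, -0.062, 0.0]
wrist_force: [0.1, -0.3, 2.8]
opening: 0.1
```

>>> {"fn": "carry_out", "kwargs": {
  "plan": [
    {"delta_pos": [0,0,0.001],"twist": 0,"fingers": -1},
    {"delta_pos": [0,0,0],"twist": 0,"fingers": -1},
    {"delta_pos": [0,0,0],"twist": 0,"fingers": -1}
  ]
}}

```text
clock: 7.4
tool_pos: [582.7, 230.4, 21.0]
ee_rot: [-0.0, 0.998, -0.062, 0.0]
wrist_force: [-2.9, -0.8, 7.1]
opening: 0.4
```

The tip stopped at z = 21.0, which is the expected top of a flat leaf, and the force rose to 7 N, so the leaf is at its stop. Retracting straight up, then checking.

>>> {"fn": "carry_out", "kwargs": {
  "plan": [
    {"delta_pos": [0,0,-0.004],"twist": 0,"fingers": -1},
    {"delta_pos": [0,0,-0.015],"twist": 0,"fingers": -1},
    {"delta_pos": [0,0,-0.03],"twist": 0,"fingers": -1},
    {"delta_pos": [0,0,-0.04],"twist": 0,"fingers": -1},
    {"delta_pos": [0,0,-0.04],"twist": 0,"fingers": -1}
  ]
}}

```text
clock: 7.82
tool_pos: [581.6, 230.1, 149.0]
ee_rot: [0.001, 0.998, -0.062, -0.001]
wrist_force: [1.4, 0.8, 0.3]
opening: -0.0
```

>>> {"fn": "carry_out", "kwargs": {
  "plan": [
    {"delta_pos": [-0.03,0,-0.025],"twist": 0,"fingers": -1},
    {"delta_pos": [-0.03,0,-0.025],"twist": 0,"fingers": -1},
    {"delta_pos": [-0.04,0,0],"twist": 0,"fingers": -1},
    {"delta_pos": [-0.04,0,0],"twist": 0,"fingers": -1},
    {"delta_pos": [0,0,0],"twist": 0,"fingers": -1}
  ]
}}

```text
clock: 8.23
tool_pos: [437.8, 248.1, 197.8]
ee_rot: [0.0, 0.998, -0.06, -0.002]
wrist_force: [0.1, 0.0, 0.5]
opening: 0.4
```

```bash
python3 - <<'E'
from rig import capture,ctrl
import cv2
a=cv2.resize(capture("scene")[130:260,205:355],None,fx=4.6,fy=4.6,interpolation=cv2.INTER_CUBIC)
cv2.imwrite("pics/a6.png",a);s=ctrl.sense();print(s["clock"],s["tool_pos"],s["wrist_force"])
cv2.imwrite("pics/b6.png",cv2.resize(capture("top")[125:225,150:310],None,fx=5,fy=5,interpolation=cv2.INTER_CUBIC))
E
```

```text
8.2833 [440.70139342 247.9302729  198.53374042] [ 0.68292109 -0.36245437  0.04732017]
```

View pics/a6.png

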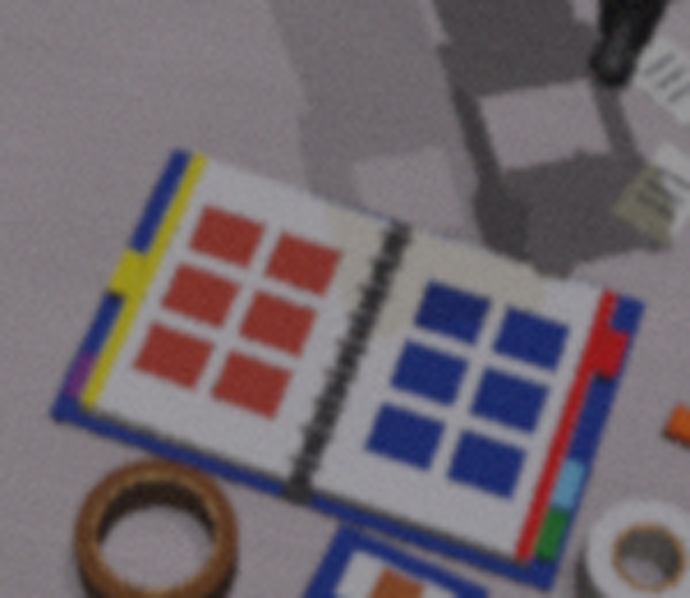

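View pics/b6.png

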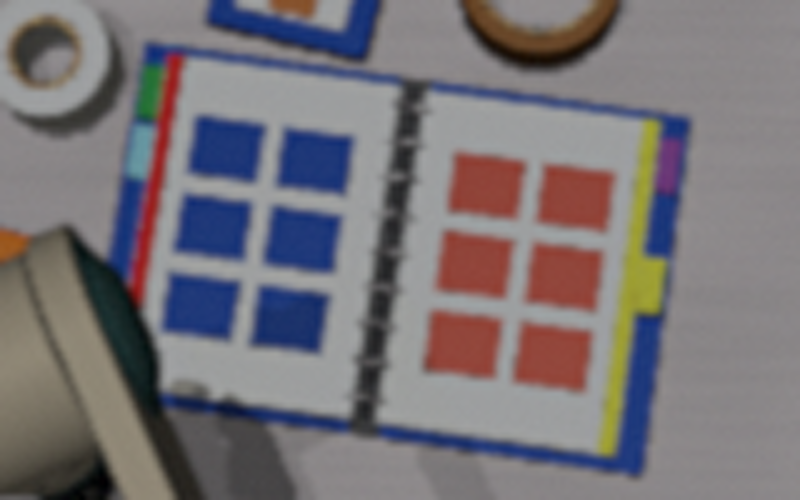

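The leaf lies flat on the left: red edge from (610,292) to (525,555) in the scene crop. The book's corner at (53,416) is where it was before, and the yellow leaf is flat on the right.

```bash
python3 -c "
from rig import ticket
print(ticket.finish_job())"
```

```text
the job is handed in; nothing more can be done
None
```

The red-edged leaf now lies flat on the left-hand pages. I handed the job in at about 8.3 s, with the arm well clear of the book.

**What I did:** With the fingers shut, I pushed the leaf's free edge from about 0.66 rad along its arc and over the spine. I then followed it down with the fingertip, pressed it flat and drew straight up.

**Last checks:**
- **Leaf flat:** the fingertip stopped at z = 21.0 mm, the height expected for a flat leaf. The force there rose to 7 N, the most I read during the job.
- **Rest of the scene:** the scene and top pictures show the leaf flat, the yellow-edged leaf still flat on the right and the book's corner where it started. The tape roll, label roll and blue chocolate box look unmoved. I did not compare the gift box, brown chocolate box and cutter closely, but the arm kept clear of them.
- **Disagreements:** none of the checks failed. The first measurement put the leaf's edge 148 mm from the hinge instead of the given 156 mm, and the two cameras disagreed by 3 to 6 mm. Neither affected the push.

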